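Latch the moss pen's gate

TASK

Shut the gate of the moss pen and latch it: lift the latch bar by its red knob over the yellow lip of the catch, press it gently back against the sprung rubber buffer, and let it down until it lies fully home on the floor of the catch, behind the lip, so that the gate stays shut when you let go. Never force the bar against the catch, and leave the jar and the pot in the pen where they stand.

Things in the scene. Friction and masses are not known exactly. Their poses are not given: they have to be found in the camera images.
- pen: Moss pen: low tray with clear walls, 260 mm deep, 300 mm wide, fixed; walls 100 mm high at most (left front post 125 mm). Origin on the table under the middle of the closed gate; x axis points from the gate into the pen, y to the left along the closed gate, z up. The gate shuts in the +x sense.
- gate_hinge (a point): Point on the gate's vertical hinge axis (gate's left end, 100 mm from the pen's origin along pen +y), 132 mm above the table. Its x axis is square to the gate, pointing into the pen; the gate runs from here along its -y axis for 198 mm; it is 118 mm high, 14 mm thick.
- gate (a joint): Gate angle, rad: 0 is square across the front, positive is open, swung to the pen's -x. A hinge spring holds it ajar at about 0.45 and pulls it open with 0.36 N m when shut, so it must be latched to stay shut. Latched, it stands between -0.1 and 0.1, depending on how the catch is set.
- latch (a joint): Angle of the latch bar to the gate, rad: 0 level, positive raised at the free end. Hangs on a stop at -0.03, can be raised to 0.6, falls by its own weight. Seated on the catch's floor it reads about 0; its lower edge clears the lip above about 0.10; above 0.25 it begins to rise past the buffer.
- bar_pivot (a point): Pivot of the latch bar, on the gate, 50 mm from the hinge axis and 132 mm above the table (bar's centreline). The bar is steel, 8 mm thick, 16 mm tall, 0.14 kg, lies above the gate's top rail in the gate's plane and reaches past the gate's free edge, to 248 mm from the hinge axis.
- knob (a point): Centre of the red knob, an upright cylinder 22 mm across and 26 mm tall, on a stem on the latch bar: 175 mm from the hinge axis (125 mm from the bar's pivot), 40 mm above the bar's centreline, 172 mm above the table when the bar is level. Pinch it from above; all within 45 mm beside it is below 145 mm. The catch (up to 180 mm high) is 55 mm farther along the bar.
- catch_post: Wooden post, 112 mm high, carrying the yellow catch; origin on the table, 230 mm from the hinge axis along the closed gate (pen -y). The catch is screwed on anywhere within 18 mm either way along pen x, differently each time and not measured. More than 20 N between the bar and the catch bends the latch.
- slot (a point): Where the seated bar's underside would lie, were the catch set in the middle (gate angle 0); fixed to the post, 124 mm above the table. True slot: up to 18 mm off along pen x. The slot opens upward, is 12 mm long along the bar, its floor is 124 mm above the table, its blunt lip (on the robot's side) 6 mm thick, top at 140 mm.
- buffer_rest (a point): Middle of the face of the rubber buffer behind the lip, were the catch set in the middle. Buffer: up to 180 mm above the table, spring 3 N per mm, gives to pen +x. At rest it leaves 6.5 mm to the lip: the raised 8 mm bar must press it back by 1.5 to 2.5 mm (5 to 8 N) to go down behind the lip. Then push down against light friction until it stops.
- jar: Glass jar with moss standing in the pen, 68 mm across, 100 mm high, origin under its centre. Leave alone.
- pot: Terracotta pot with a small plant standing in the pen, 66 mm across, 90 mm high with the plant, origin under its centre. Leave alone.

How it is judged:
On the way:
1. the latch bar is raised (value of joint latch above 0.08 rad), for 0.1 s.
At the end, for the whole second after the job is handed in: The gate stands shut by itself (gate angle between -0.12 and 0.12 rad), held by the latch bar, which lies down in the catch (latch angle under 0.025 rad, within about 4 mm of the catch's floor) and bears on the catch with more than 1.5 N; the jar and the pot are within 20 mm of where they stood (value of joint gate between -0.12 and 0.12 rad and value of joint latch below 0.025 rad and contact force between latch and catch_post above 1.5 N and distance of each of jar, pot from where it was at the start of the episode below 0.02 m); the robot touches nothing.
It fails at once if the latch bar is forced against the catch with more than 20 N (contact force between latch and catch_post above 20 N).
It fails at once if the jar or the pot is pushed more than 30 mm or tipped over (distance of any of jar, pot from where it was at the start of the episode above 0.03 m or angle between any of jar, pot's own z axis and vertical above 0.4 rad).
It also fails if it takes over 72 s, if anything falls off the work surface, if the arm or the gripper's body presses on something with over 40 N, if the wrist force passes 120 N, or if a joint passes its speed limit or range.

ROBOT

A 6-joint arm with a two-finger parallel gripper is mounted at the origin on the work surface. World frame = base frame: x ahead of the robot, y to its left, z up, the work surface at z = 0. Lengths are in m, angles in rad, forces in N, time in s.
With the tool pointing down it reaches from about 0.425 to 1.125 m from the base axis. Payload 14.9 kg.
Tool frame: the origin (TCP) lies between the finger pads; the fingertips stand 14 mm ahead of it and the grasp point (between the pads) lies 5 mm behind it; z points along the fingers, y is the line along which they close (so a half turn about z gives the same grasp; the last joint's range is limited). The gripper opens to 91 mm and grips with 3 to 60 N. Pads are 32 mm wide; open, the fingers measure 118 mm over their backs; the gripper's body (76 mm by 178 mm) begins 60 mm behind the grasp point.
Start: joints at [1.174, 0.379, 1.734, -0, 1.028, -0.033], TCP at [0.249, 0.654, 0.228] pointing down, gripper open.
Joint ranges: [-2.77, 2.77], [-0.74, 2.19], [0, 2.66], [-1.06, 4.2], [0.31, 2.87], [-3.08, 3.08]. Speed limits (rad/s): [1.89, 1.89, 2.39, 3.14, 3.14, 3.14].

INTERFACE

Orientations are given as a unit quaternion [w, x, y, z].
In Python, from rig import arm, viewer gives the robot as it stands.
- The arm moves only by the tool step_arm, never from a script. Its argument "targets" is a list that holds one entry, the list of rows, each a list of 7 numbers: the turn, a rotation vector about the tool's x, y, z in rad, then the shift along the tool's x, y, z in cm, then the opening, from 0 (shut) to 1 (fully open). A call has 1 to 12 rows; each row is the pose to reach, as a shift and turn from the pose commanded when the call began, along the tool's axes at that moment; what a row does not reach only later rows make up. A row lasts 1/8 s, in which the tool goes at most 62.5 mm and 10.7 degrees, less where a joint would pass 70% of its speed; a pose out of reach is approached as far as the arm can. A call with a gripper value outside its range is refused whole. The fingers move at their own pace and stop on an object; the grip force is fixed at half the most. Time passes only in rows, so rows that repeat a pose let the fingers close. It gives the time, the measured TCP pose, the force, the opening and the grip force at its end, in the units of the state.
- arm.sense(): the state, without advancing time (a new reading comes with each control period).
- viewer.capture(name): name is "scene" or "top"; returns a dict with "frame" (384x512x3 uint8, red, green, blue), "z_map" (384x512 float32, m along the optical axis (not along the pixel's ray), 0 where there is no reading), "fovy" (degrees; the focal length in pixels is half the picture's height over the tangent of half this angle, whatever the lens; pixels are square), "cx", "cy" (the principal point, pixels), "position" and "orientation" of the camera in the world. Camera axes: x right, y up, looking along -z (the intrinsics and any distortion apply to the point x, -y, -z); pixel columns grow to the right and rows downward; lengths in m; the calibration is good to about 2 mm. A picture is of the moment at which its call begins.
- arm.job_done(): hands the job in; it is judged then, once.
Trained networks look in the newest picture that a camera, given by its name, has taken for a name from the list of things; names that differ only in an ending like _2 or _b are one class to them, and where a whole thing is asked for, a point or a joint stands for the part that bears it (a point fixed in the world has none). Each returns a list of dicts, best first, with "p" (0 to 1); they miss things now and then, are a little off and sometimes report something else, mostly with a low value. They report only what shows in the picture. A call takes as long as a camera call.
- viewer.boxes_of(camera, query): "location" ([x, y, z] in m, in the coordinates of the camera as it stood for that picture, good to about 4 mm: the middle of the surface that is visible of it).
The state is a dict: "clock": time; "qpos": joint angles; "joint_vel": joint speeds; "joint_efforts": joint torques, N m; "eef_pos": TCP position; "orientation": TCP orientation; "ft_force": force on the tool from outside, world axes, zero at the start; "ft_torque": the same for the moment, N m; "gripper_width": opening from 0.0 (shut) to 1.0 (fully open); "gripper_force": force on a finger pad.
Only numpy, scipy, OpenCV 4.12 (cv2) and the standard library are available. Lean on these libraries where they do the work, as an engineer would, in place of code of your own. Each camera call takes 0.05 s, during which the arm holds its last target. There are 200 camera calls.

## Working session

There is one attempt and no reset: what is moved stays moved. The work goes in short steps, Python scripts to look and compute and a tool call to move; the robot and the scene stay as the last step left them, time stands still between calls to the robot, and variables do not carry over. Pictures are saved under pics/ and viewed, at most 10 in all, crops included, and the job is handed in when it is done.

Besides the shell and the picture viewer there is one more tool, called after "Request:" as name(argument=value, ...) on one line, values as JSON. step_arm: Moves the arm, as the interface text tells. Its arguments: {"type":"object","properties":{"targets":{"type":"array"}},"required":["targets"]}

```bash
mkdir -p pics; cat > h.py <<'E'
import numpy as np,cv2
from scipy.spatial.transform import Rotation as R
from rig import arm,viewer
def rot(q): return R.from_quat([q[1],q[2],q[3],q[0]]).as_matrix()
def w(c,p): return rot(c['orientation'])@np.array(p)+np.array(c['position'])
def pix(c,u,v):
    f=192/np.tan(np.radians(c['fovy'])/2); z=c['z_map'][int(v),int(u)]
    return w(c,[(u-c['cx'])*z/f,-(v-c['cy'])*z/f,-z])
E
cat > a.py <<'E'
from h import *
np.set_printoptions(precision=4,suppress=True)
ims=[]
for n in ["scene","top"]:
    c=viewer.capture(n); ims.append(c['frame']); print(n,c['position'],c['fovy'],c['cx'],c['cy'],{k for k in c})
    for q in ["knob","gate","latch","catch_post","pen","jar","pot","gate_hinge","bar_pivot"]:
        print(q,[(round(d['p'],2),w(c,d['location'])) for d in viewer.boxes_of(n,q)[:2]])
    cv2.imwrite(f"pics/{n}0.png",c['frame'][:,:,::-1]); np.savez(n+"0.npz",**c)
s=arm.sense();print(s)
E
python3 a.py
```

```text
scene [1.3416 0.2454 0.7127] 44.14876810937383 263.584351931383 193.93339352960348 {'cy', 'z_map', 'orientation', 'position', 'cx', 'fovy', 'frame'}
knob [(0.83, array([ 0.5195, -0.0981,  0.1364]))]
gate [(0.59, array([ 0.5533, -0.0434,  0.1075]))]
latch [(0.83, array([ 0.5234, -0.0953,  0.1368]))]
catch_post [(0.95, array([ 0.5967, -0.1781,  0.0967])), (0.3, array([ 0.7153, -0.0113,  0.0736]))]
pen [(0.69, array([ 0.7258, -0.1028,  0.0429]))]
jar [(0.6, array([ 0.7178, -0.0097,  0.0752]))]
pot [(0.62, array([ 0.6812, -0.123 ,  0.069 ]))]
gate_hinge [(0.75, array([ 0.5532, -0.0407,  0.1038]))]
bar_pivot [(0.68, array([ 0.5584, -0.0442,  0.103 ])), (0.52, array([ 0.6794, -0.1259,  0.0667]))]
top [0.5883 0.0494 0.82  ] 52.16498394761834 257.1628730733943 189.11674808083603 {'cy', 'z_map', 'orientation', 'position', 'cx', 'fovy', 'frame'}
knob [(0.97, array([ 0.5228, -0.0971,  0.1393]))]
gate [(0.72, array([ 0.5406, -0.0529,  0.131 ]))]
latch [(0.85, array([ 0.5198, -0.0943,  0.1378]))]
catch_post [(0.78, array([ 0.5829, -0.1784,  0.1103]))]
pen [(0.62, array([ 0.7145, -0.105 ,  0.0201])), (0.55, array([ 0.5867, -0.1747,  0.1146]))]
jar [(0.62, array([ 0.6976, -0.0112,  0.0376]))]
pot [(0.92, array([ 0.666 , -0.1238,  0.0747]))]
gate_hinge [(0.77, array([ 0.5466, -0.0527,  0.136 ]))]
bar_pivot [(0.69, array([ 0.5457, -0.0497,  0.1349])), (0.35, array([ 0.5832, -0.1786,  0.1082]))]
{'clock': 1.0, 'qpos': array([ 1.1737,  0.3789,  1.7342, -0.    ,  1.0285, -0.0333]), 'joint_vel': array([-0.0002,  0.    ,  0.0016, -0.0005, -0.0002,  0.0015]), 'joint_efforts': array([ -0.0007, -76.3681, -43.4761,   0.0649,   0.039 ,  -0.    ]), 'eef_pos': array([0.2491, 0.6542, 0.2279]), 'orientation': array([ 0.    ,  0.1809,  0.9835, -0.    ]), 'ft_force': array([-0.2477,  0.3451, -0.3325]), 'ft_torque': array([-0.0302, -0.0055,  0.0271]), 'gripper_force': 0.0, 'gripper_width': 1.0040390939131718}
```

```bash
python3 -c "
import cv2
a=cv2.imread('pics/top0.png')[130:350,150:400];b=cv2.imread('pics/scene0.png')
cv2.imwrite('pics/t1.png',cv2.resize(a,(680,598),interpolation=cv2.INTER_CUBIC));cv2.imwrite('pics/s1.png',b)"
```

```text
(no output)
```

View pics/t1.png

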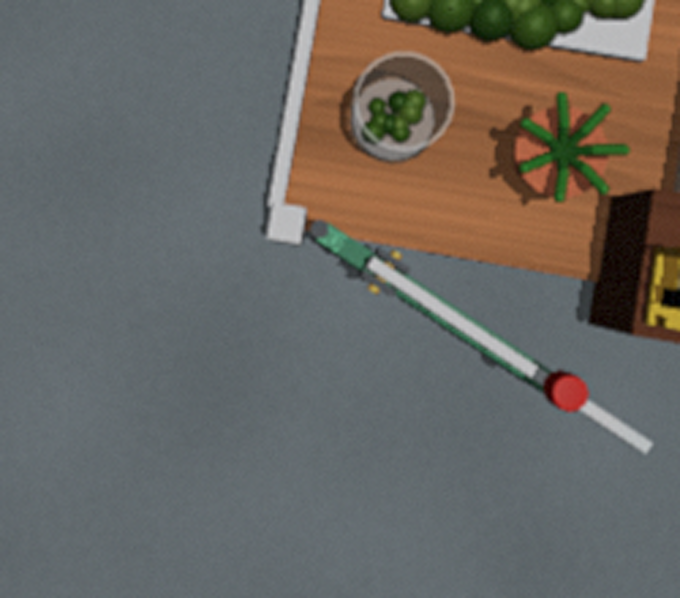

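View pics/scene0.png

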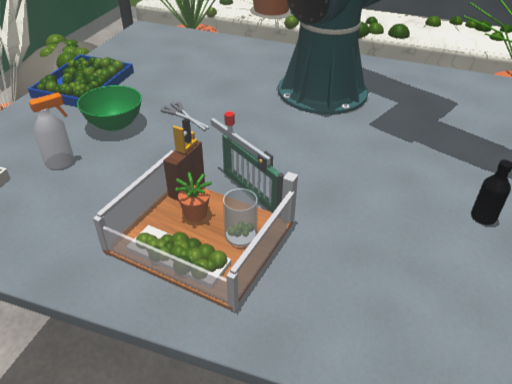

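The top view shows the gate ajar, with the hinge post at about px (255,212). The red knob is at (358,274) and the bar tip at (388,294). The yellow catch lies just past the crop, around (400,237). I'll measure by colour and depth next.

```bash
cat > b.py <<'E'
from h import *
np.set_printoptions(precision=4,suppress=True)
def cloud(c):
    f=192/np.tan(np.radians(c['fovy'])/2); v,u=np.mgrid[:384,:512]; z=c['z_map']
    P=np.stack([(u-c['cx'])*z/f,-(v-c['cy'])*z/f,-z],-1)
    return P@rot(c['orientation']).T+c['position']
for n in ["top","scene"]:
    c=dict(np.load(n+"0.npz")); P=cloud(c); h=cv2.cvtColor(c['frame'],cv2.COLOR_RGB2HSV).astype(int)
    near=(np.abs(P[...,0]-.58)<.15)&(np.abs(P[...,1]+.08)<.2)&(P[...,2]>.1)
    red=near&((h[...,0]<5)|(h[...,0]>174))&(h[...,1]>180)&(P[...,2]>.15)
    p=P[red]; print(n,'red',len(p),p.mean(0),p.min(0),p.max(0))
    t=p[p[:,2]>np.percentile(p[:,2],80)-.003]; print(' top',t.mean(0))
    yel=near&(abs(h[...,0]-25)<6)&(h[...,1]>150)&(P[...,1]<-.13)
    p=P[yel]; print(' yel',len(p),p.min(0),p.max(0))
    np.save(n+'_y.npy',p)
    bar=near&(h[...,1]<40)&(h[...,2]>110)&(P[...,2]>.12)&(P[...,2]<.15)
    p=P[bar]; 
    # hinge-bar line
    m=p.mean(0); d=np.linalg.svd(p-m)[2][0]; print(' bar',len(p),m,d, ((p-m)@d).min(),((p-m)@d).max())
    vs,us=np.where(yel); print(us.min(),us.max(),vs.min(),vs.max())
    a=c['frame'][vs.min()-14:vs.max()+14,us.min()-16:us.max()+16,::-1]
    s=min(600/a.shape[0],400/a.shape[1]); cv2.imwrite(f'pics/{n}_c.png',cv2.resize(a,None,fx=s,fy=s,interpolation=cv2.INTER_NEAREST))
    post=near&(h[...,1]<40)&(h[...,2]>110)&(P[...,2]>.115)&(P[...,2]<.13)&(P[...,1]>-.02);p=P[post]; print(' post',len(p),p.mean(0) if len(p) else 0)
a,b=[cv2.imread(f'pics/{n}_c.png') for n in('top','scene')]
H=max(a.shape[0],b.shape[0]); o=np.zeros((H,a.shape[1]+b.shape[1],3),np.uint8);o[:a.shape[0],:a.shape[1]]=a;o[:b.shape[0],a.shape[1]:]=b;cv2.imwrite('pics/both.png',o)
E
python3 b.py
```

```text
top red 110 [ 0.5135 -0.1038  0.1833] [ 0.5018 -0.1788  0.1513] [0.5883 0.0494 0.82  ]
 top [ 0.5113 -0.1044  0.1892]
 yel 347 [ 0.5468 -0.205   0.1104] [ 0.6002 -0.1691  0.1785]
 bar 667 [ 0.5523 -0.0367  0.134 ] [-0.5045 -0.8627  0.0358] -0.12946679970876532 0.15237843138747603
387 416 220 251
 post 178 [0.6071 0.0605 0.1246]
scene red 23 [ 0.5143 -0.1039  0.1819] [ 0.5076 -0.1116  0.1801] [ 0.5206 -0.0963  0.1842]
 top [ 0.5144 -0.1038  0.182 ]
 yel 196 [ 0.551  -0.1993  0.118 ] [ 0.5999 -0.1693  0.1787]
 bar 408 [ 0.5558 -0.0319  0.1343] [ 0.5047  0.8624 -0.0395] -0.15958141727666048 0.12672493088973394
173 196 126 151
 post 142 [0.6114 0.0647 0.1237]
```

View pics/both.png

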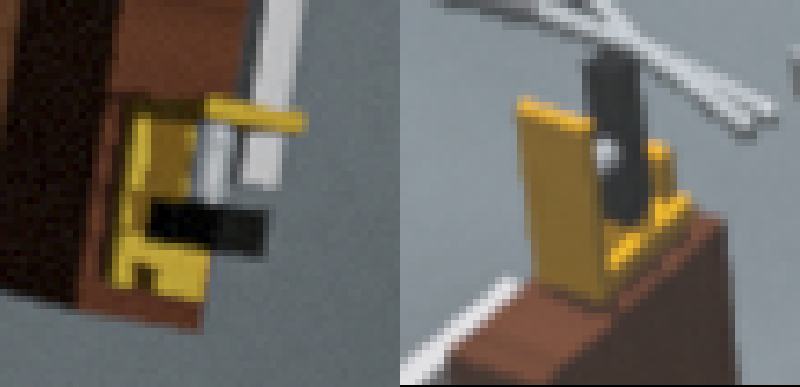

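The top view shows the bar end above the grey table. The catch has its back plate towards +x, the black buffer, then the slot and lip on the robot's side. Next I'll work out the pen yaw and the first move.

```bash
cat >> h.py <<'E'
def plan(pos,x,ref=None):
    """world TCP pos, tool x axis (world) -> rotvec(rad), shift(cm) in the current tool axes; tool z is downward"""
    s=ref or arm.sense(); M=rot(s['orientation']); x=np.array(x,float); x/=np.linalg.norm(x)
    y=np.cross([0,0,-1],x); y/=np.linalg.norm(y); T=np.stack([x,y,np.cross(x,y)],1)
    return np.round(R.from_matrix(M.T@T).as_rotvec(),3), np.round(M.T@(np.array(pos)-s['eef_pos'])*100,2)
E
cat > c.py <<'E'
from b import *
c=dict(np.load("top0.npz")); P=cloud(c); h=cv2.cvtColor(c['frame'],cv2.COLOR_RGB2HSV).astype(int)
X,Y,Z=P[...,0],P[...,1],P[...,2]
# catch plate top & catch yellow below plate
yp=np.load('top_y.npy')
for lo,hi in((.11,.12),(.12,.13),(.13,.145),(.145,.19)):
    p=yp[(yp[:,2]>lo)&(yp[:,2]<hi)]; print(lo,len(p), p.min(0) if len(p) else '',p.max(0) if len(p) else '')
# wooden post top
m=(abs(Z-.112)<.004)&(abs(X-.58)<.07)&(abs(Y+.18)<.05); 
r=cv2.minAreaRect(P[m][:,:2].astype(np.float32)*1000); print('post',m.sum(),r)
# left wall top
m=(h[...,1]<40)&(h[...,2]>140)&(abs(Z-.1)<.006)&(X>.62)&(X<.86)&(Y>-.05)&(Y<.12)
p=P[m][:,:2]; d=np.linalg.svd(p-p.mean(0))[2][0]; print('lwall',len(p),p.mean(0),d)
m=(Z<.03)&(Z>.004)&(X>.56)&(X<.92)&(Y>-.3)&(Y<.12)
print('pen floor',m.sum(),cv2.minAreaRect(P[m][:,:2].astype(np.float32)*1000))
m=(Z<.17)&(Z>.004)&(X>.55)&(X<.92)&(Y>-.3)&(Y<.12)
print(plan([.513,-.104,.28],[.505,.863,0]))
E
python3 c.py | sed -n '/^0.11/,$p'
```

```text
0.11 27 [ 0.5503 -0.205   0.1104] [ 0.6002 -0.1691  0.1197]
0.12 209 [ 0.5488 -0.1933  0.12  ] [ 0.5979 -0.1694  0.1297]
0.13 46 [ 0.5468 -0.1875  0.1309] [ 0.5961 -0.175   0.1422]
0.145 65 [ 0.56   -0.1985  0.1459] [ 0.5976 -0.1759  0.1785]
post 622 ((586.2572631835938, -186.84576416015625), (35.230709075927734, 97.79127502441406), 81.08423614501953)
lwall 649 [0.7382 0.0548] [-0.9883  0.1522]
pen floor 11879 ((740.00927734375, -92.17855834960938), (407.3581848144531, 358.62548828125), 89.5821304321289)
(array([-0.   ,  0.   ,  1.736]), array([-51.64, -61.47,  -5.2 ]))
```

Request:
step_arm(targets=[[[0, 0, 0.15, 0, -5, -4, 1], [0, 0, 0.3, -4, -10, -5.2, 1], [0, 0, 0.47, -8, -16, -5.2, 1], [0, 0, 0.64, -12, -22, -5.2, 1], [0, 0, 0.81, -17, -28, -5.2, 1], [0, 0, 0.98, -22, -33, -5.2, 1], [0, 0, 1.15, -27, -38, -5.2, 1], [0, 0, 1.32, -32, -43, -5.2, 1], [0, 0, 1.49, -37, -48, -5.2, 1], [0, 0, 1.66, -42, -53, -5.2, 1], [0, 0, 1.736, -47, -58, -5.2, 1], [0, 0, 1.736, -51.64, -61.47, -5.2, 1]]])

```text
clock: 2.5
eef_pos: [0.4755, -0.033, 0.2803]
orientation: [0.0, 0.868, 0.497, 0.0]
ft_force: [0.3, 1.2, -0.6]
gripper_width: 0.999
gripper_force: 0.0
```

Request:
step_arm(targets=[[[0, 0, 0, 0, 0, 0, 1], [0, 0, 0, 0, 0, 0, 1]]])

```text
clock: 2.75
eef_pos: [0.4747, -0.0307, 0.2798]
orientation: [-0.0, 0.868, 0.497, -0.0]
ft_force: [0.0, -0.0, 0.1]
gripper_width: 0.998
gripper_force: 0.0
```

```bash
cat > d.py <<'E'
from b import *
print()
c=viewer.capture("top");P=cloud(c); h=cv2.cvtColor(c['frame'],cv2.COLOR_RGB2HSV).astype(int)
print(plan([.513,-.104,.166],[.505,.863,0]), arm.sense()['eef_pos'],arm.sense()['clock'])
E
python3 d.py | sed -n '/^$/,$p'
```

```text
(array([-0.   ,  0.   ,  0.001]), array([-4.44,  7.05, 11.38])) [ 0.4745 -0.0301  0.2798] 2.8
```

Request:
step_arm(targets=[[[0, 0, 0, -2.4, 3.5, 0, 1], [0, 0, 0, -4.4, 7.05, 0, 1], [0, 0, 0, -4.4, 7.05, 3, 1], [0, 0, 0, -4.4, 7.05, 6.5, 1], [0, 0, 0, -4.4, 7.05, 9.5, 1], [0, 0, 0, -4.4, 7.05, 11.3, 1], [0, 0, 0, -4.4, 7.05, 11.3, 1]]])

```text
clock: 3.68
eef_pos: [0.5131, -0.1034, 0.1663]
orientation: [-0.001, 0.867, 0.498, -0.001]
ft_force: [0.6, 0.1, 1.0]
gripper_width: 1.001
gripper_force: 0.0
```

```bash
python3 - <<'E'
from h import *
c=viewer.capture("scene"); a=c['frame'][80:220,150:310,::-1]
cv2.imwrite('pics/g1.png',cv2.resize(a,(640,560),interpolation=cv2.INTER_CUBIC)); s=arm.sense(); print(s['eef_pos'],s['ft_force'])
E
```

```text
[ 0.51380765 -0.10376103  0.16733566] [1.23642526 0.69437002 0.20724542]
```

View pics/g1.png

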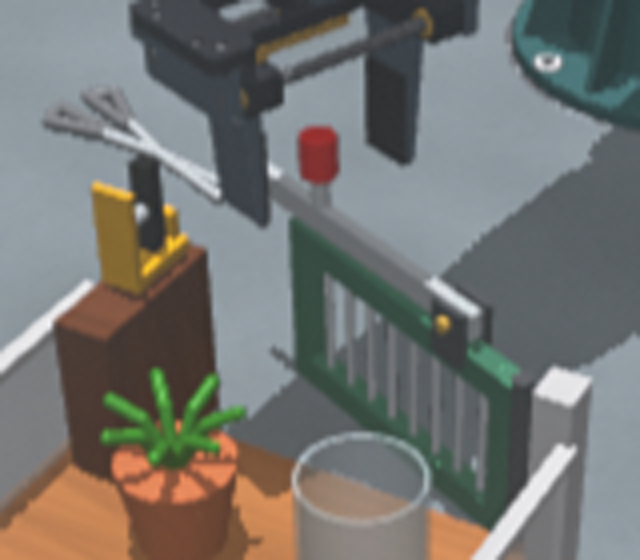

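The red knob (318,155) stands centrally between the two open fingers at (240,150) and (390,110). I'll close the gripper.

Request:
step_arm(targets=[[[0, 0, 0, 0, 0, 0, 0.15], [0, 0, 0, 0, 0, 0, 0.15], [0, 0, 0, 0, 0, 0, 0.15], [0, 0, 0, 0, 0, 0, 0.15], [0, 0, 0, 0, 0, 0, 0.15], [0, 0, 0, 0, 0, 0, 0.15], [0, 0, 0, 0, 0, 0, 0.15], [0, 0, 0, 0, 0, 0, 0.15]]])

```text
clock: 4.72
eef_pos: [0.5136, -0.1043, 0.1669]
orientation: [-0.0, 0.867, 0.498, -0.0]
ft_force: [-0.9, 0.2, -0.3]
gripper_width: 0.234
gripper_force: 30.0
```

```bash
cat > m.py <<'E'
from h import *
px=np.array([.9883,-.1522,0]);py=np.array([.1522,.9883,0]);Z=np.array([0,0,1.])
G0,L0=.377,-.03
def T(g,l):
    d=-np.sin(g)*px-np.cos(g)*py
    A=np.array([.602,.0467,0])
    p=A+d*(.05+.125*np.cos(l)-.0385*np.sin(l))+Z*(.132+.125*np.sin(l)+.0385*np.cos(l))
    t=l-L0; x=-d*np.cos(t)-Z*np.sin(t); y=np.cross([0,0,-1],x);y/=np.linalg.norm(y)
    M=np.eye(4);M[:3,:3]=np.stack([x,y,np.cross(x,y)],1);M[:3,3]=p;return M
def rows(a,lst,w=.15):
    I=np.linalg.inv(T(*a))
    for b in lst:
        D=I@T(*b); print([*map(float,np.round(np.r_[R.from_matrix(D[:3,:3]).as_rotvec(),D[:3,3]*100],3))]+[w])
E
python3 - <<'E'
from m import *
print(T(G0,L0)[:3])
rows((G0,L0),[(.377,0),(.377,.05),(.377,.1),(.377,.14),(.36,.17),(.32,.17),(.28,.17),(.24,.17),(.2,.17),(.16,.17),(.13,.17),(.12,.17)])
E
```

```text
[[ 0.50533714  0.86290746  0.          0.51301085]
 [ 0.86286506 -0.50536197  0.         -0.10524931]
 [ 0.          0.         -0.99995086  0.16673324]]
[-0.0, -0.03, -0.0, 0.11, -0.0, -0.377, 0.15]
[-0.0, -0.08, -0.0, 0.318, -0.0, -0.997, 0.15]
[-0.0, -0.13, -0.0, 0.557, -0.0, -1.605, 0.15]
[0.0, -0.17, -0.0, 0.769, -0.0, -2.083, 0.15]
[-0.002, -0.2, -0.017, 0.944, 0.283, -2.436, 0.15]
[-0.006, -0.2, -0.057, 0.968, 0.95, -2.436, 0.15]
[-0.01, -0.2, -0.097, 1.02, 1.614, -2.436, 0.15]
[-0.014, -0.2, -0.137, 1.098, 2.276, -2.436, 0.15]
[-0.018, -0.199, -0.176, 1.202, 2.935, -2.436, 0.15]
[-0.022, -0.199, -0.216, 1.332, 3.589, -2.436, 0.15]
[-0.025, -0.199, -0.246, 1.447, 4.075, -2.436, 0.15]
[-0.026, -0.199, -0.256, 1.489, 4.237, -2.436, 0.15]
```

Request:
step_arm(targets=[[[0, -0.03, 0, 0.11, 0, -0.38, 0.15], [0, -0.08, 0, 0.32, 0, -1.0, 0.15], [0, -0.13, 0, 0.56, 0, -1.6, 0.15], [0, -0.17, 0, 0.77, 0, -2.08, 0.15], [-0.002, -0.2, -0.017, 0.94, 0.28, -2.44, 0.15], [-0.006, -0.2, -0.057, 0.97, 0.95, -2.44, 0.15], [-0.01, -0.2, -0.097, 1.02, 1.61, -2.44, 0.15], [-0.014, -0.2, -0.137, 1.1, 2.28, -2.44, 0.15], [-0.018, -0.2, -0.176, 1.2, 2.94, -2.44, 0.15], [-0.022, -0.2, -0.216, 1.33, 3.59, -2.44, 0.15], [-0.025, -0.2, -0.246, 1.45, 4.08, -2.44, 0.15], [-0.026, -0.199, -0.256, 1.49, 4.24, -2.44, 0.15]]])

```text
clock: 6.22
eef_pos: [0.5576, -0.1135, 0.1913]
orientation: [0.061, 0.792, 0.602, -0.08]
ft_force: [-2.9, -5.3, 2.5]
gripper_width: 0.237
gripper_force: 30.0
```

```bash
python3 - <<'E'
from m import *
ims=[]
for n,(v,u) in {'top':((190,290),(330,430)),'scene':((80,180),(150,250))}.items():
    c=viewer.capture(n); ims.append(cv2.resize(c['frame'][v[0]:v[1],u[0]:u[1],::-1],(400,400),interpolation=cv2.INTER_CUBIC))
cv2.imwrite('pics/g2.png',np.hstack(ims))
s=arm.sense(); print(s['eef_pos'],s['ft_force'],s['ft_torque'],rot(s['orientation'])@[0,1,0]); print(T(.12,.17)[:3])
E
```

```text
[ 0.55756433 -0.11353682  0.19133415] [-3.90312107 -5.52921739  1.78332429] [-0.89709962  0.71313769 -0.06429878] [ 9.63485233e-01 -2.67760575e-01 -6.93552300e-04]
[[ 0.26404665  0.9630199  -0.05352753  0.55709233]
 [ 0.94377724 -0.26943029 -0.19132252 -0.11381268]
 [-0.19866933  0.         -0.98001842  0.19109281]]
```

View pics/g2.png

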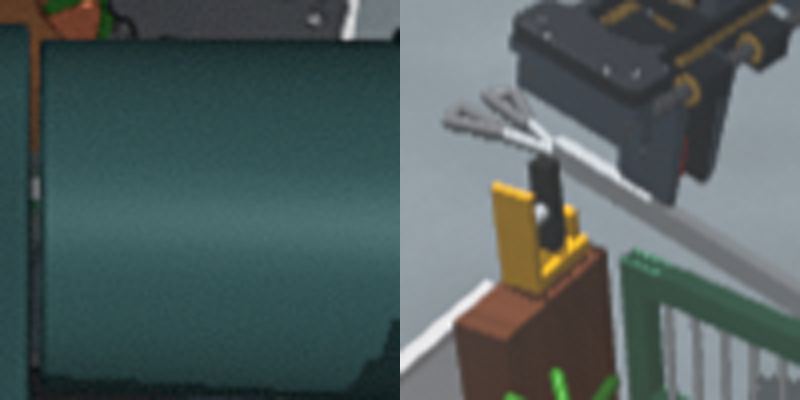

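The scene view shows the raised bar's end (555,145 in the crop) just on the robot's side of the buffer, above the lip. I'll close in small steps and watch the force.

```bash
cat >> m.py <<'E'
def ft(g):
    s=arm.sense(); d=-np.sin(g)*px-np.cos(g)*py; n=np.cross(d,Z)*-1; n=np.array([-d[1],d[0],0]); f=s['ft_force']
    print('clock',s['clock'],'n',f@n,'along',f@d,'z',f[2], 'ax of n',n)
E
python3 - <<'E'
from m import *
ft(.12)
rows((.12,.17),[(.11,.17),(.10,.17),(.09,.17),(.08,.17),(.07,.17),(.06,.17),(.05,.17),(.04,.17)])
print();rows((.08,.17),[(.07,.17),(.06,.17)])
E
```

```text
clock 6.325 n -2.2689331205995122 along 6.37605208098253 z 1.7833242875303554 ax of n [ 0.96297258 -0.26941705  0.        ]
[-0.002, 0.0, -0.01, 0.001, 0.167, -0.0, 0.15]
[-0.004, 0.0, -0.02, 0.003, 0.333, -0.001, 0.15]
[-0.006, 0.0, -0.029, 0.007, 0.5, -0.001, 0.15]
[-0.008, 0.0, -0.039, 0.013, 0.667, -0.003, 0.15]
[-0.01, 0.0, -0.049, 0.02, 0.833, -0.004, 0.15]
[-0.012, 0.0, -0.059, 0.029, 0.999, -0.006, 0.15]
[-0.014, 0.0, -0.069, 0.04, 1.166, -0.008, 0.15]
[-0.016, -0.0, -0.078, 0.052, 1.332, -0.011, 0.15]

[-0.002, -0.0, -0.01, 0.001, 0.167, -0.0, 0.15]
[-0.004, -0.0, -0.02, 0.003, 0.333, -0.001, 0.15]
```

Request:
step_arm(targets=[[[-0.002, 0, -0.01, -0.03, 0.167, 0, 0.15], [-0.004, 0, -0.02, -0.05, 0.33, 0, 0.15], [-0.006, 0, -0.029, -0.07, 0.5, 0, 0.15], [-0.008, 0, -0.039, -0.08, 0.667, 0, 0.15], [-0.008, 0, -0.039, -0.08, 0.667, 0, 0.15]]])

```text
clock: 6.95
eef_pos: [0.564, -0.1153, 0.1914]
orientation: [0.062, 0.78, 0.617, -0.078]
ft_force: [-3.2, -1.7, -0.7]
gripper_width: 0.237
gripper_force: 30.0
```

```bash
python3 -c "
from m import *
ft(.08)"
```

```text
clock 6.95 n -2.7123660892895596 along 2.3389274127523483 z -0.7072497882683005 ax of n [ 0.97297611 -0.23069291  0.        ]
```

No contact yet, and the along-bar force has gone down. I'll continue.

Request:
step_arm(targets=[[[-0.002, 0, -0.01, -0.02, 0.167, 0, 0.15], [-0.003, 0, -0.015, -0.02, 0.25, 0, 0.15], [-0.003, 0, -0.015, -0.02, 0.25, 0, 0.15], [-0.003, 0, -0.015, -0.02, 0.25, 0, 0.15]]])

```text
clock: 7.45
eef_pos: [0.5664, -0.116, 0.1915]
orientation: [0.063, 0.776, 0.623, -0.078]
ft_force: [-1.3, 1.9, -2.8]
gripper_width: 0.235
gripper_force: 30.0
```

```bash
python3 -c "
from m import *
ft(.065)"
```

```text
clock 7.45 n -1.682157294356424 along -1.6021340376576783 z -2.781078586925641 ax of n [ 0.97632692 -0.21607286  0.        ]
```

Request:
step_arm(targets=[[[-0.001, 0, -0.005, 0, 0.083, 0, 0.15], [-0.002, 0, -0.01, 0, 0.167, 0, 0.15], [-0.002, 0, -0.01, 0, 0.167, 0, 0.15], [-0.002, 0, -0.01, 0, 0.167, 0, 0.15]]])

```text
clock: 7.95
eef_pos: [0.568, -0.1164, 0.1915]
orientation: [0.063, 0.772, 0.627, -0.077]
ft_force: [-1.4, 4.9, -4.1]
gripper_width: 0.235
gripper_force: 30.0
```

```bash
python3 -c "
from m import *
ft(.055)"
```

```text
clock 7.95 n -2.375589247057371 along -4.545245325371171 z -4.067585173272105 ax of n [ 0.97843879 -0.20629895  0.        ]
```

Request:
step_arm(targets=[[[-0.001, 0, -0.005, 0.02, 0.083, 0, 0.15], [-0.002, 0, -0.01, 0.04, 0.167, 0, 0.15], [-0.002, 0, -0.01, 0.04, 0.167, 0, 0.15], [-0.002, 0, -0.01, 0.04, 0.167, 0, 0.15]]])

```text
clock: 8.45
eef_pos: [0.5696, -0.1166, 0.1915]
orientation: [0.064, 0.769, 0.631, -0.077]
ft_force: [-4.3, -0.8, 0.4]
gripper_width: 0.232
gripper_force: 30.0
```

```bash
python3 -c "
from m import *
ft(.045)"
```

```text
clock 8.45 n -4.014425572348273 along 1.6163851056885188 z 0.38851260013040667 ax of n [ 0.98045283 -0.19650442  0.        ]
```

Request:
step_arm(targets=[[[-0.001, 0, -0.005, 0, 0.083, 0, 0.15], [-0.001, 0, -0.005, 0, 0.083, 0, 0.15], [-0.001, 0, -0.005, 0, 0.083, 0, 0.15]]])

```text
clock: 8.82
eef_pos: [0.5702, -0.1168, 0.1915]
orientation: [0.064, 0.768, 0.633, -0.077]
ft_force: [-6.9, -0.6, 0.7]
gripper_width: 0.226
gripper_force: 30.0
```

```bash
python3 -c "
from m import *
ft(.04)"
```

```text
clock 8.825 n -6.682927030673495 along 1.9599619422490497 z 0.7206538714987086 ax of n [ 0.98142309 -0.19159972  0.        ]
```

Request:
step_arm(targets=[[[-0.0005, 0, -0.004, 0, 0.06, 0, 0.15], [-0.001, 0, -0.007, 0, 0.12, 0, 0.15], [-0.001, 0, -0.007, 0, 0.12, 0, 0.15], [-0.001, 0, -0.007, 0, 0.12, 0, 0.15]]])

```text
clock: 9.32
eef_pos: [0.5709, -0.1169, 0.1914]
orientation: [0.063, 0.765, 0.636, -0.078]
ft_force: [-10.4, 0.9, 3.2]
gripper_width: 0.234
gripper_force: 30.0
```

```bash
python3 -c "
from m import *
ft(.033)
rows((.033,.17),[(.033,l) for l in (.15,.13,.11,.09,.07,.05,.03,.01,0,-.01,-.02)])"
```

```text
clock 9.325 n -10.384924054409899 along 1.0271811359789504 z 3.2445616417960905 ax of n [ 0.98274023 -0.18472512  0.        ]
[0.0, 0.02, -0.0, -0.067, 0.0, 0.253, 0.15]
[-0.0, 0.04, -0.0, -0.129, 0.0, 0.507, 0.15]
[-0.0, 0.06, -0.0, -0.186, 0.0, 0.762, 0.15]
[-0.0, 0.08, -0.0, -0.237, 0.0, 1.019, 0.15]
[0.0, 0.1, -0.0, -0.284, 0.0, 1.276, 0.15]
[-0.0, 0.12, -0.0, -0.325, 0.0, 1.535, 0.15]
[-0.0, 0.14, -0.0, -0.361, 0.0, 1.794, 0.15]
[0.0, 0.16, -0.0, -0.392, 0.0, 2.053, 0.15]
[-0.0, 0.17, -0.0, -0.406, 0.0, 2.184, 0.15]
[-0.0, 0.18, -0.0, -0.418, 0.0, 2.314, 0.15]
[-0.0, 0.19, -0.0, -0.429, 0.0, 2.444, 0.15]
```

Request:
step_arm(targets=[[[0, 0.02, 0, -0.067, 0, 0.253, 0.15], [0, 0.04, 0, -0.129, 0, 0.507, 0.15], [0, 0.06, 0, -0.186, 0, 0.762, 0.15], [0, 0.06, 0, -0.186, 0, 0.762, 0.15]]])

```text
clock: 9.82
eef_pos: [0.5701, -0.1204, 0.1841]
orientation: [0.044, 0.767, 0.637, -0.055]
ft_force: [-9.5, -0.9, 1.0]
gripper_width: 0.231
gripper_force: 30.0
```

```bash
python3 -c "
from m import *
ft(.033)
rows((.033,.11),[(.033,l) for l in (.1,.09,.08,.07,.06)])"
```

```text
clock 9.825 n -9.16931558960595 along 2.6456454827206697 z 1.0357277358627783 ax of n [ 0.98274023 -0.18472512  0.        ]
[0.0, 0.01, 0.0, -0.034, 0.0, 0.126, 0.15]
[-0.0, 0.02, 0.0, -0.067, 0.0, 0.253, 0.15]
[0.0, 0.03, 0.0, -0.099, 0.0, 0.38, 0.15]
[0.0, 0.04, 0.0, -0.129, 0.0, 0.507, 0.15]
[0.0, 0.05, 0.0, -0.158, 0.0, 0.635, 0.15]
```

Request:
step_arm(targets=[[[0, 0, 0, 0, 0.03, 0, 0.15], [0, 0.01, 0, -0.034, 0.03, 0.126, 0.15], [0, 0.02, 0, -0.067, 0.03, 0.253, 0.15], [0, 0.03, 0, -0.099, 0.03, 0.38, 0.15], [0, 0.03, 0, -0.099, 0.03, 0.38, 0.15]]])

```text
clock: 10.45
eef_pos: [0.5701, -0.1219, 0.1805]
orientation: [0.034, 0.768, 0.638, -0.043]
ft_force: [-11.2, -1.5, 3.5]
gripper_width: 0.234
gripper_force: 30.0
```

```bash
python3 -c "
from m import *
ft(.033)
rows((.033,.08),[(.033,l) for l in (.07,.06,.05,.04,.03,.02,.01,0,-.01)])"
```

```text
clock 10.45 n -10.725228801666926 along 3.498081403129591 z 3.509986411216868 ax of n [ 0.98274023 -0.18472512  0.        ]
[0.0, 0.01, 0.0, -0.034, 0.0, 0.126, 0.15]
[0.0, 0.02, 0.0, -0.067, 0.0, 0.253, 0.15]
[0.0, 0.03, -0.0, -0.099, 0.0, 0.38, 0.15]
[0.0, 0.04, -0.0, -0.129, 0.0, 0.507, 0.15]
[0.0, 0.05, -0.0, -0.158, 0.0, 0.635, 0.15]
[0.0, 0.06, 0.0, -0.186, 0.0, 0.762, 0.15]
[0.0, 0.07, 0.0, -0.212, 0.0, 0.891, 0.15]
[-0.0, 0.08, -0.0, -0.237, 0.0, 1.019, 0.15]
[-0.0, 0.09, -0.0, -0.261, 0.0, 1.147, 0.15]
```

Request:
step_arm(targets=[[[0, 0.01, 0, -0.034, 0, 0.126, 0.15], [0, 0.02, 0, -0.067, 0, 0.253, 0.15], [0, 0.02, 0, -0.067, 0, 0.253, 0.15]]])

```text
clock: 10.82
eef_pos: [0.5699, -0.1228, 0.1781]
orientation: [0.028, 0.768, 0.638, -0.036]
ft_force: [-10.7, -0.4, 3.1]
gripper_width: 0.231
gripper_force: 30.0
```

```bash
python3 -c "
from m import *
ft(.033)"
```

```text
clock 10.825 n -10.408699826620737 along 2.3911896594879 z 3.1429175783362093 ax of n [ 0.98274023 -0.18472512  0.        ]
```

Friction is steady and the bar is going down behind the lip.

Request:
step_arm(targets=[[[0, 0.01, 0, -0.03, 0, 0.126, 0.15], [0, 0.02, 0, -0.063, 0, 0.255, 0.15], [0, 0.03, 0, -0.09, 0, 0.382, 0.15], [0, 0.04, 0, -0.115, 0, 0.51, 0.15], [0, 0.04, 0, -0.115, 0, 0.51, 0.15]]])

```text
clock: 11.45
eef_pos: [0.5696, -0.1246, 0.1732]
orientation: [0.015, 0.769, 0.639, -0.02]
ft_force: [-11.5, -2.8, 3.8]
gripper_width: 0.234
gripper_force: 30.0
```

```bash
python3 -c "
from m import *
ft(.033)"
```

```text
clock 11.45 n -10.760932750231797 along 4.876873868510892 z 3.8157446010948677 ax of n [ 0.98274023 -0.18472512  0.        ]
```

Request:
step_arm(targets=[[[0, 0.01, 0, -0.03, 0, 0.126, 0.15], [0, 0.02, 0, -0.06, 0, 0.255, 0.15], [0, 0.02, 0, -0.06, 0, 0.255, 0.15]]])

```text
clock: 11.82
eef_pos: [0.5695, -0.1253, 0.1707]
orientation: [0.009, 0.769, 0.639, -0.013]
ft_force: [-12.4, -3.8, 3.9]
gripper_width: 0.235
gripper_force: 30.0
```

```bash
python3 -c "
from m import *
ft(.033)"
```

```text
clock 11.825 n -11.470988475545683 along 5.980726838406498 z 3.8729184910579257 ax of n [ 0.98274023 -0.18472512  0.        ]
```

Request:
step_arm(targets=[[[0, 0.005, 0, -0.03, 0, 0.07, 0.15], [0, 0.005, 0, -0.03, 0, 0.07, 0.15]]])

```text
clock: 12.08
eef_pos: [0.5695, -0.1255, 0.1705]
orientation: [0.007, 0.769, 0.639, -0.011]
ft_force: [-14.8, -1.5, 11.6]
gripper_width: 0.234
gripper_force: 30.0
```

```bash
python3 -c "
from m import *
ft(.033)"
```

```text
clock 12.075 n -14.267587116764576 along 4.181354439704182 z 11.581959757652283 ax of n [ 0.98274023 -0.18472512  0.        ]
```

The bar is on the floor of the catch: the upward force rose sharply at TCP z 0.1705. I'll ease the push, then open.

Request:
step_arm(targets=[[[0, 0, 0, 0, -0.05, -0.04, 0.15], [0, 0, 0, 0, -0.1, -0.04, 0.15], [0, 0, 0, 0, -0.1, -0.04, 0.15]]])

```text
clock: 12.45
eef_pos: [0.569, -0.1253, 0.1706]
orientation: [0.008, 0.769, 0.639, -0.01]
ft_force: [-8.2, -1.9, 2.8]
gripper_width: 0.235
gripper_force: 30.0
```

```bash
python3 -c "
from m import *
ft(.033)"
```

```text
clock 12.45 n -7.722656233471304 along 3.3981422226285196 z 2.8390384416374252 ax of n [ 0.98274023 -0.18472512  0.        ]
```

Request:
step_arm(targets=[[[0, 0, 0, 0, -0.06, 0, 0.15], [0, 0, 0, 0, -0.06, 0, 0.15]]])

```text
clock: 12.7
eef_pos: [0.5689, -0.1253, 0.1706]
orientation: [0.008, 0.769, 0.639, -0.01]
ft_force: [-3.7, -4.1, -0.7]
gripper_width: 0.232
gripper_force: 30.0
```

```bash
python3 -c "
from m import *
ft(.033)"
```

```text
clock 12.7 n -2.839610005127605 along 4.688614296072378 z -0.7218328469497426 ax of n [ 0.98274023 -0.18472512  0.        ]
```

The TCP hardly moved while the force fell, so the bar bears on the lip. I'll release and retreat straight up.

Request:
step_arm(targets=[[[0, 0, 0, 0, -0.03, 0, 0.6], [0, 0, 0, 0, -0.03, 0, 0.8], [0, 0, 0, 0, -0.03, 0, 0.8], [0, 0, 0, 0, -0.03, 0, 0.8], [0, 0, 0, 0, -0.03, 0, 0.8], [0, 0, 0, 0, -0.03, -2, 0.8], [0, 0, 0, 0, -0.03, -5, 0.8], [0, 0, 0, 0, -0.03, -10, 0.8], [0, 0, 0, 0, -5, -14, 0.8], [0, 0, 0, 0, -10, -16, 0.8], [0, 0, 0, 10, -13, -18, 0.8], [0, 0, 0, 14, -13, -18, 0.8]]])

```text
clock: 14.2
eef_pos: [0.4663, 0.0219, 0.3481]
orientation: [0.009, 0.77, 0.638, -0.008]
ft_force: [1.2, -0.8, 0.1]
gripper_width: 0.803
gripper_force: 0.0
```

```bash
python3 - <<'E'
from m import *
s=arm.sense(); print(s['eef_pos'],s['ft_force'])
ims=[]
for n,(v,u) in {'top':((170,290),(300,420)),'scene':((100,220),(150,270))}.items():
    c=viewer.capture(n); ims.append(cv2.resize(c['frame'][v[0]:v[1],u[0]:u[1],::-1],(400,400),interpolation=cv2.INTER_CUBIC))
    print([(q,w(c,d['location'])) for q in('jar','pot','knob') for d in viewer.boxes_of(n,q)[:1]])
cv2.imwrite('pics/g3.png',np.hstack(ims))
E
```

```text
[0.46634701 0.02190462 0.34806358] [ 1.16671155 -0.77942266  0.11838799]
[('pot', array([ 0.66453627, -0.12707845,  0.07430855])), ('knob', array([ 0.57217997, -0.11865602,  0.13933037]))]
[('jar', array([ 0.71093618, -0.01381598,  0.0775858 ])), ('pot', array([ 0.67935759, -0.12504668,  0.06716159])), ('knob', array([ 0.57822994, -0.1106664 ,  0.14178199]))]
```

View pics/g3.png

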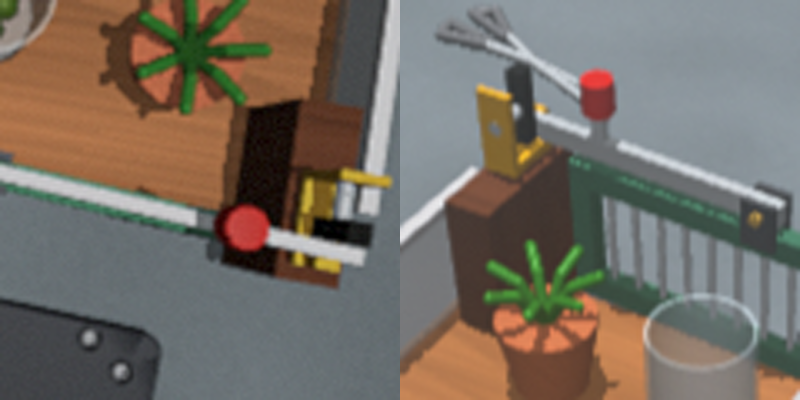

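The gate is shut and the bar lies in the slot between the black buffer and the yellow lip (left crop, about (320,245)). The robot is clear, and the jar and pot have not moved. I'll hand the job in.

```bash
python3 -c "
from h import *
print(arm.job_done())"
```

```text
the job is handed in; nothing more can be done
None
```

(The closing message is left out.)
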